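# Clamp the whetstone in its sharpening bench

### The job

Get the whetstone ready for sharpening the knife: lay it, with the wooden carrier it is glued to, between the guide rails of the sharpening bench, bare tab towards the toggle clamp, slide it along under the raised clamp pad and press it firmly, but gently, home against the metal end stop. Then push the red clamp handle down over centre, without forcing it, until it locks and the rubber pad holds the tab down. Leave the other things on the worktop alone.

Things in the scene. Friction and masses are not known exactly. Their poses are not given: they have to be found in the camera images.
- whetstone: Combination whetstone (cream over grey, 158 x 58 x 24 mm) glued on a brown beech carrier (200 x 62 x 12 mm), 0.45 to 0.75 kg. Origin: centre of the carrier's underside; x along the carrier to its bare tab, z up. The stone covers x = -100 to 58 mm, z = 12 to 36 mm: grip its 58 mm wide sides above the carrier. The tab is bare from x = 58 to 100 mm. Starts flat on the worktop, left of the bench.
- tab_end (a point): Middle of the end face of the carrier's tab, 6 mm above the carrier's underside (x = +100 mm of the whetstone).
- bench: Sharpening bench, fixed: pale beech board 320 x 112 mm, top 20 mm above the worktop. Origin: under the board's centre; x along the board to the clamp end, z up. The toggle clamp is screwed on at x = 80 to 160 mm. While it is open its pad hangs at x = 60 mm, 60 mm above the board's top.
- channel (a point): Middle of the channel's floor (bench x = -30 mm, on the board's top). Two brown guide rails, bench x = -100 to 40 mm, 9.6 mm high with bevelled inner top edges, leave 66 mm on the centre line for the 62 mm carrier, which lies on the board. Nothing stands over the rails: set the carrier down with its tab end at bench x = 20 to 30 mm and slide it in along +x from there.
- stop_slot (a point): On the board's top at bench x = 67 mm: middle of the range of the aluminium end stop, 60 mm wide, 17 mm high, 12 mm thick, bolted in slots. The face that the tab butts against is set anywhere from bench x = 58 to 76 mm and its setting is not measured: feel for it. Seated: the tab pressed on it with 10 to 20 N for half a second (under 8 N does not count, over 25 N does damage).
- pad: Black rubber clamp pad, 18 mm across, on a sprung spindle at the end of the clamp arm. Origin: centre of its underside. Closing brings it down on the tab at bench x = 47 mm; its spring and the clamp give by 7 to 9 mm (a hidden setting) and it then holds with 50 to 85 N.
- handle: Handle of the toggle clamp. Origin: its pivot on the clamp arm, which moves as it swings; x along the handle to the grip's end. It swings in the bench's upright x-z plane: open, nearly upright; locked, about level and pointing along bench +x. At mid-grip it takes about 2 N for the first 60 degrees, then 8 to 15 N as the pad is squeezed, falling to nothing at dead centre. Over 25 N does damage.
- grip_root (a point): On the handle's axis at the inner end of its red grip, 42 mm from the handle's origin. The grip is 85 mm long and 19 mm thick.
- grip_end (a point): On the handle's axis at the rounded outer end of the red grip. Height over the worktop: about 183 mm open, about 85 mm at dead centre, 58 to 68 mm locked on the whetstone. Past dead centre it snaps down by itself on a rigid stop.
- salt_shaker: Glass salt shaker, 44 mm across, 90 mm high, behind the bench: not to be disturbed. Origin under its centre.
- stock_cubes: Small green carton, 35 x 61 x 61 mm, behind the bench: not to be disturbed. Origin under its centre.
- water_bottle: Clear water bottle, 65 mm across, 212 mm high, behind the bench: not to be disturbed. Origin under its centre.
- lemon: Lemon, 78 mm long, at the right behind the bench: not to be disturbed. Origin under its centre.
- garlic: Garlic bulb, 56 mm, at the right behind the bench: not to be disturbed. Origin under its centre.

How it is judged:
By the outcome, as a careful person would: the job done as asked, in the order asked, and still so for the second after the job is handed in, with the robot touching nothing.
It also fails if it takes over 59 s, if anything falls off the work surface, if the arm or the gripper's body presses on something with over 40 N, if the wrist force passes 120 N, or if a joint passes its speed limit or range.

### The arm

A 6-joint arm with a two-finger parallel gripper is mounted at the origin on a cart in front of the work surface, level with it; the furniture and walls round the work are solid. World frame = base frame: x ahead of the robot, y to its left, z up, the work surface at z = 0. Lengths are in m, angles in rad, forces in N, time in s.
With the tool pointing down it reaches from about 0.35 to 0.775 m from the base axis. Payload 7.3 kg.
Tool frame: the origin (TCP) lies at the centre of the arm's flange, where the gripper is bolted on; the fingertips stand 178 mm ahead of it and the grasp point (between the pads) lies 159 mm ahead of it; z points along the fingers, y is the line along which they close (so a half turn about z gives the same grasp; the last joint's range is limited). The gripper opens to 92 mm and grips with 3 to 60 N. Pads are 19 mm wide; open, the fingers measure 130 mm over their backs; the gripper's body (75 mm by 190 mm) begins 47 mm behind the grasp point.
Start: joints at [-0.146, 0.342, 1.524, -0, 1.275, -0.146], TCP at [0.525, 0, 0.405] pointing down, gripper open.
Joint ranges: [-2.53, 2.53], [-0.77, 2.02], [0.04, 2.7], [-1, 4.14], [0.28, 2.66], [-3.11, 3.11]. Speed limits (rad/s): [2.57, 2.57, 3.14, 3.14, 3.14, 3.14].

### API

Orientations are given as [roll, pitch, yaw] about the fixed x, y, z axes, in that order (R = Rz(yaw) Ry(pitch) Rx(roll)).
In Python, from cell import telemetry, vision, ticket gives the robot as it stands.
- The arm moves only by the shell command python3 -m crank 'ROWS' [FORCE]. ROWS is JSON, a list of rows, each a list of 5 numbers: the gripper command: -1 is shut, 1 is fully open, values between are in proportion, then the shift along the tool's x, y, z in mm, then the turn about the tool's z in rad. In form: [[fingers, dx, dy, dz, roll], ...]. A call has 1 to 12 rows; each row is the pose to reach, as a shift and turn from the pose commanded when the call began, along the tool's axes at that moment; what a row does not reach only later rows make up. A row lasts 1/12 s, in which the tool goes at most 41.7 mm and 7.16 degrees, less where a joint would pass 70% of its speed; a pose out of reach is approached as far as the arm can. A call with a gripper value outside its range is refused whole. The fingers move at their own pace and stop on an object; FORCE is the grip in N (left out, the last holds). Time passes only in rows, so rows that repeat a pose let the fingers close. It gives the time, the measured TCP pose, the force, the opening and the grip force at its end, in the units of the state.
- telemetry.observe(): the state, without advancing time (a new reading comes with each control period).
- vision.read_camera(name): name is "scene" or "side" or "wrist"; returns (picture, depth): 480x640x3 uint8, red, green, blue; 480x640 float32, m along the optical axis (not along the pixel's ray), 0 where there is no reading.
- vision.get_calibration(name): a dict with "camera_matrix" (3x3 intrinsics, pixels), "dist" ([k1, k2, p1, p2, k3] as OpenCV has them; the pictures are not rectified), "rvec" (rotation vector, rad) and "tvec" (3), from world to camera coordinates, as OpenCV has them. Camera axes: x right, y down, z forward; pixel columns grow to the right and rows downward; lengths in m; the calibration is good to about 2 mm. A picture is of the moment at which its call begins: read the wrist's pose just before it. get_calibration takes no time and is no camera call; for the wrist camera it gives the pose at the moment of the call.
- ticket.hand_in(): hands the job in; it is judged then, once.
The state is a dict: "time": time; "qpos": joint angles; "qvel": joint speeds; "joint_efforts": joint torques, N m; "tool_pos": TCP position; "tool_rot": TCP orientation; "contact_force": force on the tool from outside, world axes, zero at the start; "torque": the same for the moment, N m; "opening": finger opening in m; "grip_force": force on a finger pad.
Only numpy, scipy, OpenCV 4.12 (cv2) and the standard library are available. Lean on these libraries where they do the work, as an engineer would, in place of code of your own. Each camera call takes 0.05 s, during which the arm holds its last target. There are 200 camera calls.

## Working session

There is one attempt and no reset: what is moved stays moved. The work goes in short steps, Python scripts to look and compute and a shell command to move; the robot and the scene stay as the last step left them, time stands still between calls to the robot, and variables do not carry over. Pictures are saved under pics/ and viewed, at most 10 in all, crops included, and the job is handed in when it is done.

```bash
ls; mkdir -p pics; cat > h.py <<'E'
import numpy as np, cv2
from cell import telemetry, vision, ticket
def snap(cam,fn,crop=None,scale=1):
    c=vision.get_calibration(cam); p,d=vision.read_camera(cam)
    np.savez('last_%s.npz'%cam,p=p,d=d,K=c["camera_matrix"],dist=c["dist"],r=c["rvec"],t=c["tvec"])
    save(p,fn,crop,scale)
def save(p,fn,crop=None,scale=1):
    im=p[...,::-1]
    if crop: x0,y0,x1,y1=crop; im=im[y0:y1,x0:x1]
    im=cv2.resize(im,None,fx=scale,fy=scale,interpolation=cv2.INTER_CUBIC)
    cv2.imwrite('pics/'+fn,im)
def world(cam,uv,z=None):
    L=np.load('last_%s.npz'%cam); out=[]
    R=cv2.Rodrigues(np.array(L['r'],float).reshape(3))[0]; t=np.array(L['t'],float).reshape(3)
    n=cv2.undistortPoints(np.array(uv,float).reshape(-1,1,2),L['K'],L['dist']).reshape(-1,2)
    zs=z if np.ndim(z) else [z]*len(n)
    C=-R.T@t
    for (a,b),(u,v),zz in zip(n,uv,zs):
        ray=np.array([a,b,1])
        if zz is None:
            w=L['d'][int(v)-1:int(v)+2,int(u)-1:int(u)+2]; w=w[w>0]
            s=np.median(w) if len(w) else np.nan
        else:
            s=(zz-C[2])/(R.T@ray)[2]
        out.append(R.T@(ray*s)+C)
    return np.array(out)
E
python3 - <<'E'
from h import *
snap('scene','s1.png'); snap('side','d1.png')
print(telemetry.observe())
for c in('scene','side'):
    L=np.load('last_%s.npz'%c);R=cv2.Rodrigues(L['r'])[0];print(c,-R.T@L['t'].reshape(3),R[2])
E
```

```text
pics
{'time': 0.1, 'qpos': array([-1.46014016e-01,  3.42641409e-01,  1.52491607e+00,  3.11035959e-06,
        1.27540093e+00, -1.45986343e-01]), 'qvel': array([-0.00089982,  0.00169649, -0.00376417,  0.00230918,  0.0003201 ,
       -0.00081518]), 'joint_efforts': array([ 1.49919495e-03, -4.32001984e+01, -2.44694173e+01,  7.19219679e-02,
        5.25739230e-02, -9.79429342e-05]), 'tool_pos': array([5.24879337e-01, 3.30663067e-05, 4.04122227e-01]), 'tool_rot': array([-3.14024186e+00, -2.01616787e-04,  1.57076761e+00]), 'contact_force': array([-0.66382171,  0.66621894, -0.60580535]), 'torque': array([ 0.02154307, -0.00931459, -0.00584797]), 'grip_force': 0.0, 'opening': 0.09155482375992216}
scene [-0.4403647   0.11418285  1.04434242] [ 0.73646838 -0.06386243 -0.67345075]
side [-0.17217911  1.05263017  0.94901976] [ 0.49130947 -0.68769692 -0.53449786]
```

View pics/s1.png

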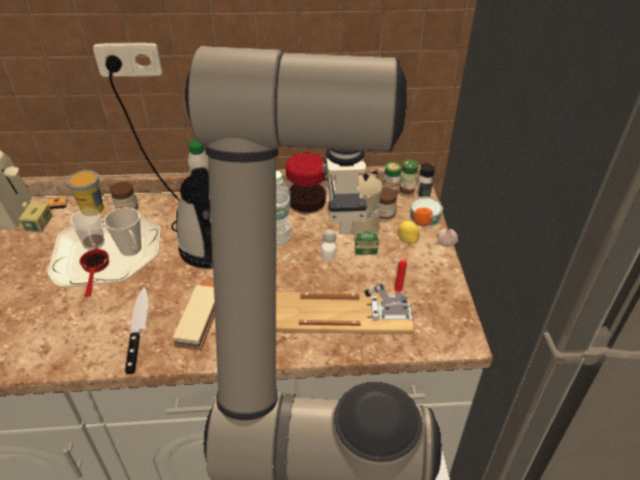

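View pics/d1.png

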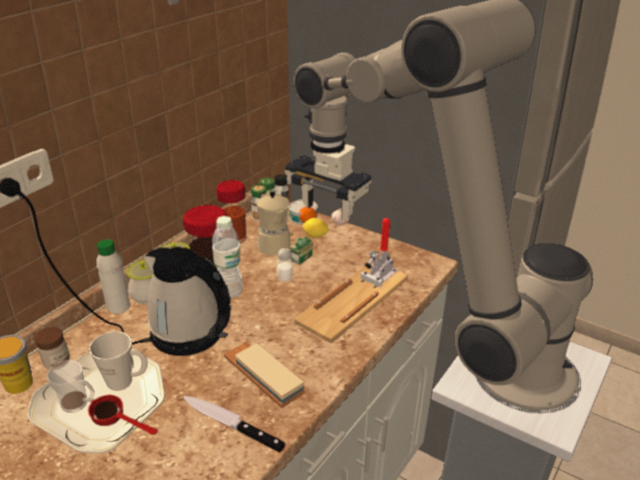

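The scene view shows the whetstone at about (197,315) with its tab away from the robot. The bench spans about (275..412, 293..330), with the clamp at the right and the red handle upright at (401,275). The side view shows the tab at (237,353) and the bench from (320,318) to (400,275). Next I'll take an enlarged crop.

```bash
python3 - <<'E'
from h import *
p=np.load('last_side.npz')['p']; a=p[210:410,210:420]
save(p,'d1c.png',(215,210,415,410),3)
E
```

```text
(no output)
```

View pics/d1c.png

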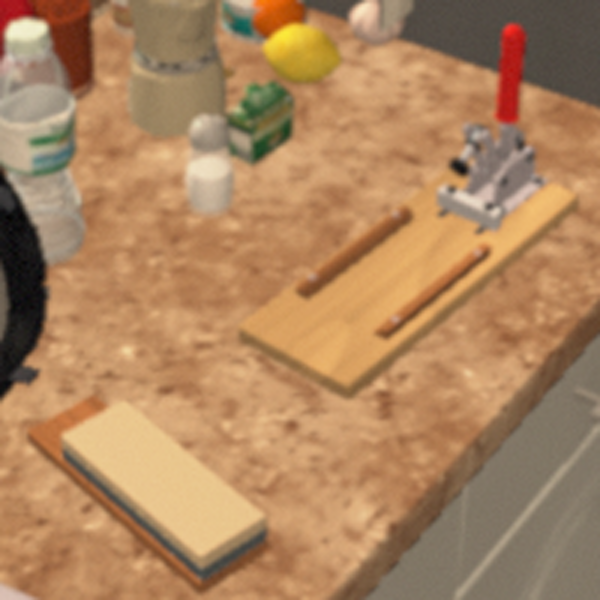

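The crop (offset 215,210, scale 3) shows the stone's top corners at about (63,440), (122,404), (266,520), (205,560). The board's top corners are at (242,331), (348,386), (578,198), and the handle grip runs from (508,120) up to (513,27).

```bash
python3 - <<'E'
from h import *
f=lambda l:[(215+u/3,210+v/3) for u,v in l]
W=world('side',f([(63,440),(122,404),(266,520),(205,560)]),.036); print(W.round(4))
tabmid=(W[0]+W[1])/2; bk=(W[2]+W[3])/2; d=tabmid-bk
print('stone top centre',W.mean(0),'len',np.linalg.norm(d),'w',np.linalg.norm(W[0]-W[1]),'yaw',np.arctan2(d[1],d[0]))
B=world('side',f([(242,331),(348,386),(578,198)]),.02); print(B.round(4)); e=B[2]-B[1]
y=np.arctan2(e[1],e[0]); print('len',np.linalg.norm(e),np.linalg.norm(B[1]-B[0]),'yaw',y,'centre',(B[0]+B[2])/2)
# rails top ends
print('rails',world('side',f([(303,290),(407,213),(383,330),(487,250)]),.0296).round(4))
print('obj base',world('side',f([(210,210),(260,155)]),0).round(3), 'grip end',world('side',f([(513,30)]),.18).round(3))
E
```

```text
[[0.5197 0.3461 0.036 ]
 [0.5096 0.2924 0.036 ]
 [0.3569 0.3265 0.036 ]
 [0.3684 0.3793 0.036 ]]
stone top centre [0.43865526 0.33606389 0.036     ] len 0.15574265655358688 w 0.05463378000570363 yaw -0.21782552556503343
[[ 0.4988  0.1605  0.02  ]
 [ 0.3965  0.1666  0.02  ]
 [ 0.3679 -0.1454  0.02  ]]
len 0.3133550835083107 0.10254023997562983 yaw -1.6620062759040157 centre [0.43337663 0.00751764 0.02      ]
rails [[ 0.4823  0.1016  0.0296]
 [ 0.4696 -0.0324  0.0296]
 [ 0.4042  0.1068  0.0296]
 [ 0.3894 -0.0264  0.0296]]
obj base [[ 0.632  0.026  0.   ]
 [ 0.645 -0.066 -0.   ]] grip end [[ 0.427 -0.117  0.18 ]]
```

```bash
python3 -m crank '[[1,28,-7,0,-0.12],[1,56,-14,0,-0.24],[1,84,-21,0,-0.36],[1,112,-29,0,-0.48],[1,140,-36,0,-0.6],[1,168,-43,0,-0.72],[1,196,-50,5,-0.84],[1,224,-57,15,-0.96],[1,260,-66,25,-1.08],[1,300,-77,35,-1.2],[1,336,-86,45,-1.32],[1,336,-86,55,-1.353]]' 40
python3 - <<'E'
from h import *
snap('wrist','w1.png'); s=telemetry.observe(); print(s['tool_pos'],s['tool_rot'])
E
```

```text
time: 1.1
tool_pos: [0.4368, 0.3411, 0.3488]
tool_rot: [3.14, -0.001, 2.935]
contact_force: [-0.4, -0.5, -0.5]
opening: 0.0917
grip_force: 0.0
[0.43713882 0.33869451 0.34659671] [-3.13925261 -0.00336868  2.93305645]
```

View pics/w1.png

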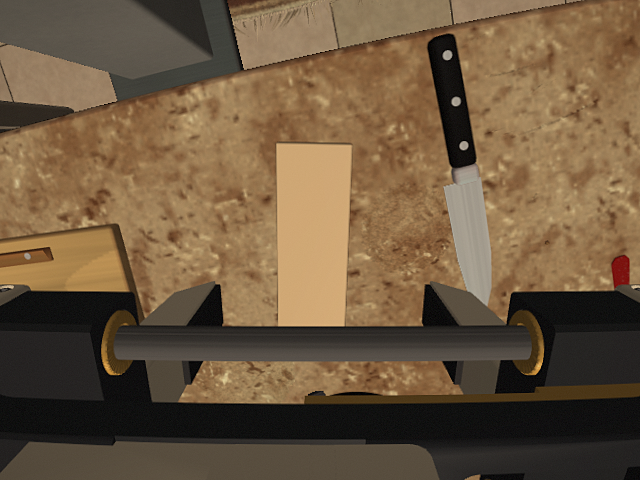

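The wrist view shows the stone's rear top corners at (276,143) and (352,144), and its sides at (277,325) and (345,325) just before the gripper hides them.

```bash
python3 - <<'E'
from h import *
W=world('wrist',[(276,142),(352,143),(345,325),(277,325)],.036); print(W.round(4))
print(world('wrist',[(300,200),(300,80)]).round(4))
a=(W[0]+W[1])/2; b=(W[2]+W[3])/2; d=b-a; y=np.arctan2(d[1],d[0]); u=d/np.linalg.norm(d)
c=a+.079*u; print('w',np.linalg.norm(W[0]-W[1]),np.linalg.norm(W[2]-W[3]),'yaw',y,'centre',c)
s=telemetry.observe(); print(s['tool_pos'],s['tool_rot'])
R=cv2.Rodrigues(np.zeros(3))[0]
yw=s['tool_rot'][2]; e=(c-s['tool_pos'])[:2]
tx=np.array([np.cos(yw),np.sin(yw)]); ty=np.array([np.sin(yw),-np.cos(yw)])
print('dx,dy mm',1000*e@tx,1000*e@ty,'turn',yw-(y+np.pi))
E
```

```text
[[0.3618 0.3218 0.036 ]
 [0.3743 0.3776 0.036 ]
 [0.522  0.3437 0.036 ]
 [0.5099 0.2865 0.036 ]]
[[0.4084 0.3298 0.0362]
 [0.3178 0.3482 0.0008]]
w 0.05712749003920538 0.0584942301948263 yaw -0.22974908075101597 centre [0.44493697 0.33171167 0.036     ]
[0.43713882 0.33869451 0.34659671] [-3.13925261 -0.00336868  2.93305645]
dx,dy mm -9.074851866578843 -5.21711644975846 turn 0.021212877670806485
```

```bash
python3 -m crank '[[1,-9,-5,35,0.02],[1,-9,-5,70,0.02],[1,-9,-5,105,0.02],[1,-9,-5,130,0.02],[1,-9,-5,148,0.02],[1,-9,-5,150,0.02],[1,-9,-5,150,0.02]]' 40
python3 -m crank '[[-1,0,0,0,0],[-1,0,0,0,0],[-1,0,0,0,0],[-1,0,0,0,0],[-1,0,0,0,0],[-1,0,0,0,0],[-1,0,0,0,0],[-1,0,0,0,0]]' 40
```

```text
time: 1.73
tool_pos: [0.4468, 0.3285, 0.199]
tool_rot: [-3.14, -0.002, 2.902]
contact_force: [0.5, -0.1, 0.2]
opening: 0.092
grip_force: 0.0
time: 2.4
tool_pos: [0.447, 0.3296, 0.2005]
tool_rot: [3.14, 0.001, 2.904]
contact_force: [0.6, 3.7, 4.9]
opening: 0.0576
grip_force: 40.0
```

```bash
python3 -m crank '[[-1,0,0,-40,0],[-1,0,0,-80,0],[-1,0,0,-115,0]]' 40
python3 - <<'E'
from h import *
print(world('side',[(190,352),(225,325),(235,290)],0).round(3))
E
```

```text
time: 2.65
tool_pos: [0.4461, 0.3287, 0.3147]
tool_rot: [-3.138, -0.003, 2.904]
contact_force: [1.5, 1.4, -6.3]
opening: 0.0576
grip_force: 40.0
[[ 0.641  0.367  0.   ]
 [ 0.639  0.251  0.   ]
 [ 0.71   0.134 -0.   ]]
```

```bash
python3 -m crank '[[-1,-5,-20,-20,0.11],[-1,-10,-45,-40,0.23],[-1,-15,-70,-60,0.35],[-1,-20,-95,-80,0.47],[-1,-25,-120,-85,0.59],[-1,-30,-145,-85,0.71],[-1,-35,-170,-85,0.83],[-1,-40,-195,-85,0.95],[-1,-45,-220,-85,1.07],[-1,-50,-245,-85,1.19],[-1,-55,-270,-85,1.31],[-1,-58,-287,-85,1.427]]' 40
python3 -m crank '[[-1,0,0,0,0],[-1,0,0,0,0],[-1,0,0,0,0]]'
python3 - <<'E'
from h import *
snap('wrist','w2.png'); s=telemetry.observe(); print(s['tool_pos'],s['tool_rot'],s['contact_force'])
E
```

```text
time: 3.65
tool_pos: [0.4346, 0.0347, 0.3983]
tool_rot: [-3.137, 0.001, 1.47]
contact_force: [0.1, -0.1, -7.3]
opening: 0.0576
grip_force: 40.0
time: 3.9
tool_pos: [0.4351, 0.0368, 0.3989]
tool_rot: [-3.139, -0.0, 1.478]
contact_force: [-0.1, 0.4, -6.3]
opening: 0.0577
grip_force: 40.0
[0.43521229 0.03711735 0.3990717 ] [-3.13968790e+00 -2.49673055e-04  1.47863818e+00] [-0.15131421 -0.12044029 -6.94304089]
```

View pics/w2.png

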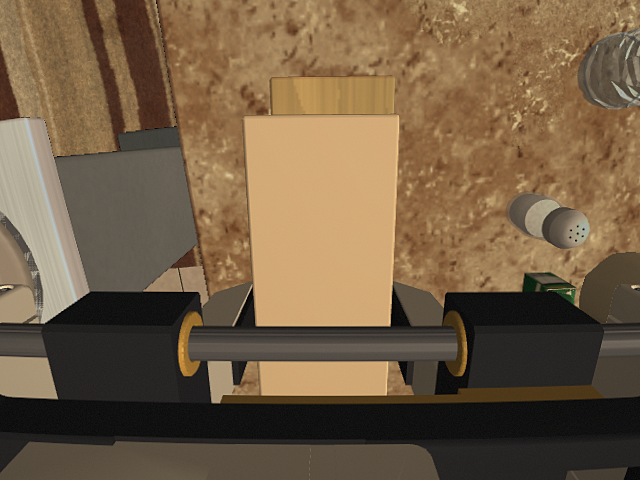

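The wrist view shows the stone hiding the rails. Only the board's rear end is visible, with corners (271,77) and (395,76). I'll shift sideways to see the rails.

```bash
python3 - <<'E'
from h import *
print(world('wrist',[(271,76.5),(395,75.5)],.02).round(4))
E
python3 -m crank '[[-1,0,40,0,0],[-1,0,80,0,0],[-1,0,90,0,0],[-1,0,90,0,0],[-1,0,90,0,0]]'
python3 - <<'E'
from h import *
snap('wrist','w3.png'); s=telemetry.observe(); print(s['tool_pos'],s['tool_rot'],s['contact_force'])
E
```

```text
[[0.4002 0.1649 0.02  ]
 [0.5097 0.1557 0.02  ]]
time: 4.37
tool_pos: [0.5253, 0.029, 0.3986]
tool_rot: [-3.139, -0.0, 1.479]
contact_force: [-0.3, 0.4, -6.8]
opening: 0.0579
grip_force: 40.0
[0.52465567 0.02903081 0.39883679] [-3.13888393e+00 -9.33288983e-05  1.47870923e+00] [-1.02156162 -0.86113761 -7.31835635]
```

View pics/w3.png

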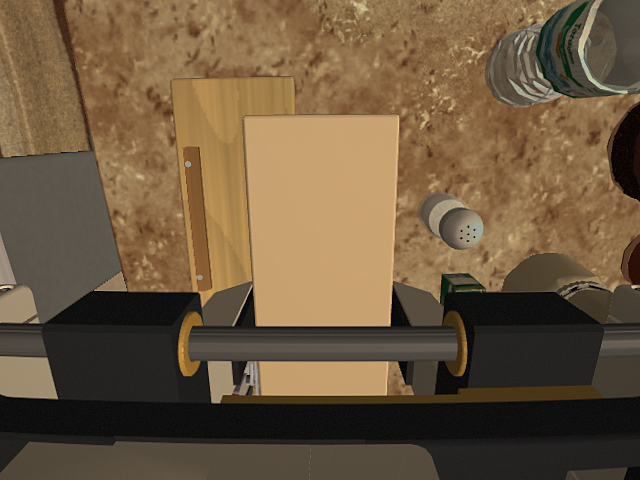

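The view now shows the front rail from (183..199,147) to (196..212,291), and the board's end corners at (172,79) and (295,77).

```bash
python3 - <<'E'
from h import *
W=world('wrist',[(172,79),(295,76.5)],.02); print(W.round(4))
r=world('wrist',[(183,147),(199,147),(196,291),(212,291)],.0296); print(r.round(4))
o=r[2]-r[0];i=r[3]-r[1]; print(np.linalg.norm(o),np.arctan2(o[1],o[0]),np.arctan2(i[1],i[0]))
e=W[1]-W[0];print('end yaw',np.arctan2(e[1],e[0])-np.pi/2)
for yaw in(-1.655,-1.662):
  u=np.array([np.cos(yaw),np.sin(yaw)]);n=np.array([-u[1],u[0]]) # n = bench +y ( ->+x world)
  mid=W.mean(0)[:2]
  c1=mid+.16*u
  print(yaw,'centre from end',c1,'rails lateral from centreline',[(q[:2]-mid)@n for q in r],'long',[(q[:2]-c1)@u for q in r])
# stone in gripper: top corners
s=telemetry.observe(); z=s['tool_pos'][2]-.2+.036
S=world('wrist',[(245,116),(398,115)],z); print(S.round(4), s['tool_pos'])
yw=s['tool_rot'][2];tx=np.array([np.cos(yw),np.sin(yw)]); ty=np.array([np.sin(yw),-np.cos(yw)])
print('stone rear corner in tool',[((q[:2]-s['tool_pos'][:2])@tx,(q[:2]-s['tool_pos'][:2])@ty) for q in S])
E
```

```text
[[0.4015 0.1643 0.02  ]
 [0.5114 0.1549 0.02  ]]
[[ 0.4044  0.1044  0.0296]
 [ 0.419   0.1029  0.0296]
 [ 0.3909 -0.0354  0.0296]
 [ 0.407  -0.0368  0.0296]]
0.14043323787068138 -1.6674223320409582 -1.6562291530026427
end yaw -1.655461042420614
-1.655 centre from end [4.43003102e-01 1.75246853e-04] rails lateral from centreline [np.float64(-0.04722126088132824), np.float64(-0.03255191381723744), np.float64(-0.048965724324984736), np.float64(-0.03272422987249972)] long [np.float64(-0.10057279035584114), np.float64(-0.10031493836689627), np.float64(0.03984961222343793), np.float64(0.039875882558104904)]
-1.662 centre from end [4.41887409e-01 2.73348888e-04] rails lateral from centreline [np.float64(-0.046804116894898794), np.float64(-0.03213332427916141), np.float64(-0.04756558880878151), np.float64(-0.03132430838044487)] long [np.float64(-0.10024370018983843), np.float64(-0.10008853910909449), np.float64(0.04018747319900621), np.float64(0.040100053357355045)]
[[0.5039 0.1119 0.2348]
 [0.5595 0.1071 0.2348]] [0.52465567 0.02903081 0.39883679]
stone rear corner in tool [(np.float64(0.08057111508536413), np.float64(-0.028255412679971417)), (np.float64(0.08091559089076673), np.float64(0.027495669575270526))]
```

```bash
python3 -m crank '[[-1,25,-30,0,-0.006],[-1,50,-65,20,-0.006],[-1,58,-80,50,-0.006],[-1,58,-80,85,-0.006],[-1,58,-80,120,-0.006],[-1,58,-80,145,-0.006],[-1,58,-80,158,-0.006],[-1,58,-80,160,-0.006],[-1,58,-80,160,-0.006],[-1,58,-80,160,-0.006]]'
python3 - <<'E'
from h import *
snap('side','d2.png',(290,240,430,345),5); s=telemetry.observe(); print(s['tool_pos'],s['tool_rot'],s['contact_force'])
E
```

```text
time: 5.25
tool_pos: [0.4511, 0.0936, 0.2409]
tool_rot: [3.14, -0.0, 1.483]
contact_force: [0.5, 0.1, -6.5]
opening: 0.0578
grip_force: 40.0
[0.45125249 0.09358891 0.24114198] [ 3.13875625e+00 -3.42264493e-04  1.48323056e+00] [ 0.79506555 -0.23238232 -7.3074268 ]
```

View pics/d2.png

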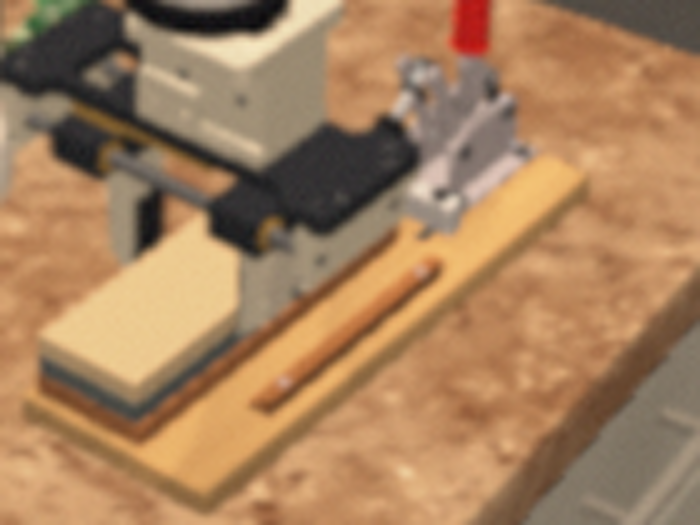

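The side view shows the stone held above the board. The carrier's rear bottom corners are near (42,392) and (137,440) in the crop, and the board's rear corners are at (25,397) and (205,497). I'll check their offset in this one camera.

```bash
python3 - <<'E'
from h import *
f=lambda l:[(290+u/5,240+v/5) for u,v in l]
W=world('side',f([(40,343),(142,390)]),.0765);B=world('side',f([(25,397),(205,497)]),.02)
r=world('side',f([(256,403),(432,262),(274,403),(440,272)]),.0296)
C=world('side',f([(137,440)]),.0405)
print(W.round(4),B.round(4),r.round(4),C.round(4))
u=np.array([-.0861,-.9963]);n=np.array([.9963,-.0861]);m=B.mean(0)[:2]
g=lambda q:(((q[:2]-m)@u*1000).round(1),((q[:2]-m)@n*1000).round(1))
for k,X in dict(stone=W,board=B,rail=r,carr=C).items(): print(k,[g(q) for q in X])
E
```

```text
[[0.4778 0.1789 0.0765]
 [0.422  0.1797 0.0765]] [[0.5021 0.1586 0.02  ]
 [0.3951 0.1687 0.02  ]] [[ 0.4058  0.1106  0.0296]
 [ 0.3932 -0.0283  0.0296]
 [ 0.399   0.1058  0.0296]
 [ 0.3859 -0.0236  0.0296]] [[0.4286 0.1738 0.0405]]
stone [(np.float64(-17.7), np.float64(27.8)), (np.float64(-13.7), np.float64(-27.9))]
board [(np.float64(0.4), np.float64(53.7)), (np.float64(-0.4), np.float64(-53.7))]
rail [(np.float64(56.6), np.float64(-38.1)), (np.float64(196.0), np.float64(-38.7)), (np.float64(61.9), np.float64(-44.4)), (np.float64(191.9), np.float64(-46.3))]
carr [(np.float64(-8.4), np.float64(-20.8))]
```

Laterally centred within about 1 mm. Lowering.

```bash
python3 -m crank '[[-1,0,0,5,0],[-1,0,0,10,0],[-1,0,0,14,0],[-1,0,0,17,0],[-1,0,0,17,0]]'
python3 -m crank '[[-1,0,0,1,0],[-1,0,0,2,0],[-1,0,0,3,0],[-1,0,0,3,0]]'
```

```text
time: 5.72
tool_pos: [0.4506, 0.0934, 0.222]
tool_rot: [-3.14, 0.0, 1.483]
contact_force: [0.2, -0.6, -7.6]
opening: 0.0581
grip_force: 40.0
time: 6.05
tool_pos: [0.4508, 0.0934, 0.2204]
tool_rot: [3.141, 0.0, 1.483]
contact_force: [-3.5, 0.4, 1.7]
opening: 0.0575
grip_force: 40.0
```

```bash
python3 -m crank '[[-1,-4,-0.7,-0.5,0],[-1,-8,-0.7,-0.5,0],[-1,-13,-0.7,-0.5,0],[-1,-18,-0.7,-0.5,0],[-1,-23,-0.7,-0.5,0],[-1,-26,-0.7,-0.5,0],[-1,-28,-0.7,-0.5,0],[-1,-28,-0.7,-0.5,0]]'
python3 -m crank '[[-1,-1,0,0,0],[-1,-2,0,0,0],[-1,-2,0,0,0]]'
```

```text
time: 6.72
tool_pos: [0.4479, 0.065, 0.2204]
tool_rot: [3.141, 0.0, 1.482]
contact_force: [-0.5, -1.9, -0.6]
opening: 0.0578
grip_force: 40.0
time: 6.97
tool_pos: [0.4477, 0.0637, 0.2204]
tool_rot: [3.141, -0.0, 1.483]
contact_force: [0.1, 2.9, 0.3]
opening: 0.0576
grip_force: 40.0
```

```bash
for i in 1; do python3 -m crank '[[-1,-1,0,0,0],[-1,-2,0,0,0],[-1,-2,0,0,0]]'; done | grep -E 'pos|force'
python3 -m crank '[[-1,-1,0,0,0],[-1,-2,0,0,0],[-1,-2,0,0,0]]' | grep -E 'pos|force'
```

```text
tool_pos: [0.4475, 0.0617, 0.2204]
contact_force: [0.7, 5.5, 1.7]
grip_force: 40.0
tool_pos: [0.4473, 0.0597, 0.2204]
contact_force: [1.2, 4.8, 1.6]
grip_force: 40.0
```

```bash
python3 -m crank '[[-1,-1,0,0,0],[-1,-2,0,0,0],[-1,-2,0,0,0]]' | grep -E 'pos|force'
```

```text
tool_pos: [0.4471, 0.0577, 0.2204]
contact_force: [0.5, 4.3, 2.2]
grip_force: 40.0
```

```bash
python3 -m crank '[[-1,-1,0,0,0],[-1,-2,0,0,0],[-1,-2,0,0,0]]' | grep -E 'pos|force'
```

```text
tool_pos: [0.4469, 0.0557, 0.2204]
contact_force: [0.2, 4.4, 2.6]
grip_force: 40.0
```

```bash
python3 -m crank '[[-1,-1,0,0,0],[-1,-2,0,0,0],[-1,-2,0,0,0]]' | grep -E 'pos|force'
```

```text
tool_pos: [0.4468, 0.0537, 0.2204]
contact_force: [0.1, 4.2, 2.7]
grip_force: 40.0
```

```bash
python3 -m crank '[[-1,-1,0,0,0],[-1,-2,0,0,0],[-1,-2,0,0,0]]' | grep -E 'pos|force'
```

```text
tool_pos: [0.4466, 0.0522, 0.2204]
contact_force: [0.7, 10.4, 1.8]
grip_force: 40.0
```

```bash
python3 -m crank '[[-1,-0.3,0,0,0],[-1,-0.6,0,0,0],[-1,-0.6,0,0,0]]' | grep -E 'pos|force'
```

```text
tool_pos: [0.4466, 0.052, 0.2204]
contact_force: [1.9, 14.0, 2.1]
grip_force: 40.0
```

```bash
python3 -m crank '[[-1,-0.3,0,0,0],[-1,-0.6,0,0,0],[-1,-0.6,0,0,0]]' | grep -E 'pos|force'; python3 -m crank '[[-1,0,0,0,0],[-1,0,0,0,0],[-1,0,0,0,0],[-1,0,0,0,0],[-1,0,0,0,0],[-1,0,0,0,0],[-1,0,0,0,0],[-1,0,0,0,0]]' | grep -E 'pos|force'
```

```text
tool_pos: [0.4466, 0.0518, 0.2204]
contact_force: [2.6, 16.2, 2.1]
grip_force: 40.0
tool_pos: [0.4466, 0.0518, 0.2204]
contact_force: [1.8, 16.7, 2.3]
grip_force: 40.0
```

```bash
python3 -m crank '[[-0.2,0,0,0,0],[0.2,0,0,0,0],[0.7,0,0,0,0],[0.7,0,0,0,0],[0.7,0,0,0,0],[0.7,0,0,0,0]]' | grep -E 'pos|force|open'; python3 -m crank '[[0.7,0,0,-30,0],[0.7,0,0,-70,0],[0.7,10,0,-110,0],[-1,10,0,-130,0],[-1,10,0,-130,0],[-1,10,0,-130,0]]'
python3 - <<'E'
from h import *
snap('side','d3.png',(300,200,420,300),6); snap('scene','s3.png',(260,230,430,340),4); s=telemetry.observe(); print(s['tool_pos'],s['tool_rot'],s['contact_force'])
E
```

```text
tool_pos: [0.4462, 0.0501, 0.2201]
contact_force: [-0.5, -0.0, -0.1]
opening: 0.0767
grip_force: 0.0
time: 10.63
tool_pos: [0.4472, 0.0602, 0.351]
tool_rot: [3.139, 0.0, 1.483]
contact_force: [-0.6, -0.2, 0.4]
opening: 0.0623
grip_force: 0.0
[0.44677909 0.06014187 0.3491294 ] [-3.13939863e+00  3.54091146e-04  1.48243531e+00] [ 0.35988881 -0.48379038 -1.23659156]
```

View pics/d3.png

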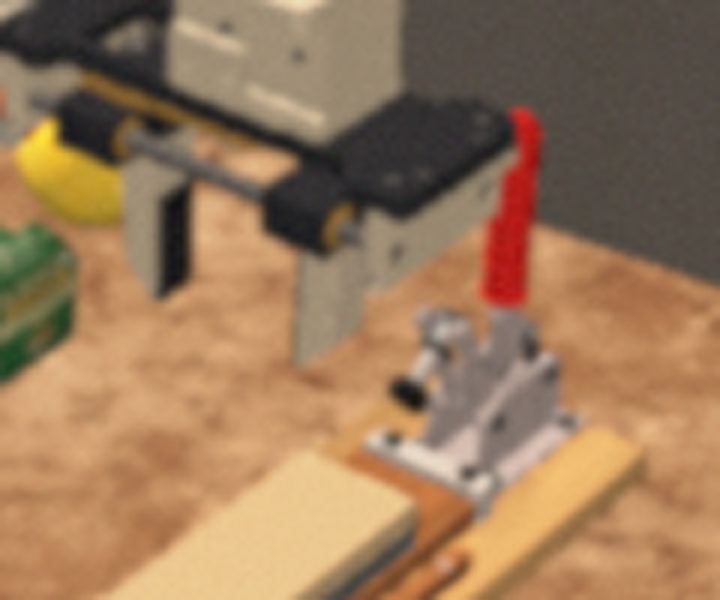

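The side crop (offset 300,200, scale 6) shows the tab butted against the aluminium stop. The handle grip runs from its root at (506,303) to its end at (526,110), and the pad is raised at (408,390).

```bash
python3 - <<'E'
from h import *
L=np.load('last_side.npz');R=cv2.Rodrigues(L['r'])[0];t=L['t'].reshape(3);C=-R.T@t
f=lambda l:np.array([(300+u/6,200+v/6) for u,v in l])
n2=cv2.undistortPoints(f([(506,303),(526,110),(408,395)]).reshape(-1,1,2),L['K'],L['dist']).reshape(-1,2)
u=np.array([-.0861,-.9963,0]);n=np.array([.9963,-.0861,0]);m=np.array([.4486,.1637,0])
for a in n2:
    d=R.T@np.array([a[0],a[1],1]); P=C+d*((m-C)@n)/(d@n); print('bench x',((P-m)@u-.16).round(4),'z',P[2].round(4))
print(world('side',f([(506,200)])).round(3))
E
```

```text
bench x 0.1198 z 0.0932
bench x 0.1242 z 0.1845
bench x 0.0505 z 0.0835
[[ 0.426 -0.112  0.145]]
```

```bash
python3 -m crank '[[-1,-35,0,0,0],[-1,-70,0,5,0],[-1,-105,0,15,0],[-1,-130,0,25,0],[-1,-143,0,31,0],[-1,-143,0,31,0],[-1,-143,0,31,0]]'; python3 -m crank '[[-1,-3,0,0,0],[-1,-6,0,0,0],[-1,-9,0,0,0],[-1,-12,0,0,0],[-1,-12,0,0,0]]'
```

```text
time: 11.32
tool_pos: [0.4342, -0.0825, 0.3177]
tool_rot: [-3.138, -0.001, 1.48]
contact_force: [0.4, 0.1, 0.2]
opening: 0.008
grip_force: 0.0
time: 11.73
tool_pos: [0.4337, -0.0941, 0.3194]
tool_rot: [3.141, 0.0, 1.483]
contact_force: [0.8, -0.7, -0.0]
opening: 0.0004
grip_force: 0.0
```

```bash
python3 -m crank '[[-1,-3,0,0,0],[-1,-6,0,0,0],[-1,-9,0,0,0],[-1,-12,0,0,0],[-1,-12,0,0,0]]'
python3 - <<'E'
from h import *
snap('side','d4.png',(310,180,450,300),5)
E
```

```text
time: 12.15
tool_pos: [0.4326, -0.1062, 0.3194]
tool_rot: [3.141, -0.0, 1.482]
contact_force: [0.2, 3.4, 3.5]
opening: 0.0007
grip_force: 1.8
```

View pics/d4.png

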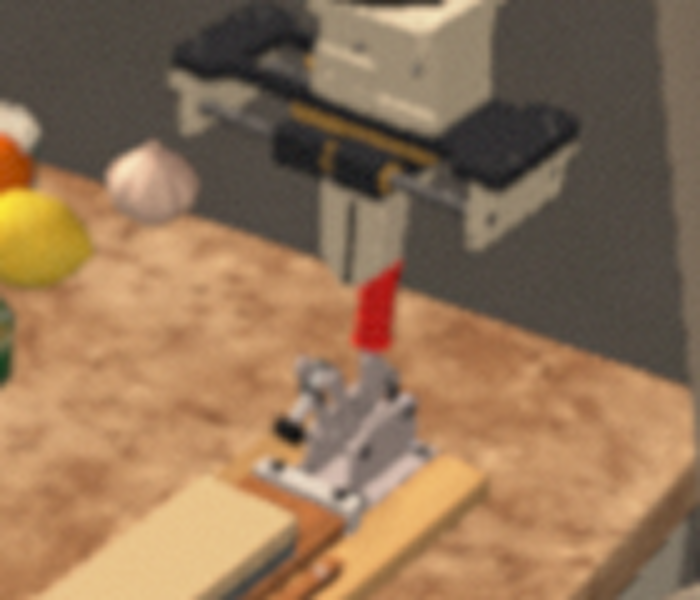

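The side view shows the shut fingers resting against the upper part of the red grip at about (375,270). The handle is slightly right of the fingers' middle. The push may continue.

```bash
python3 -m crank '[[-1,-6,-2,1,0],[-1,-12,-4,3,0],[-1,-18,-5,5,0],[-1,-24,-5,7,0],[-1,-30,-5,9,0],[-1,-35,-5,12,0],[-1,-35,-5,12,0]]'; python3 -m crank '[[-1,-5,0,2,0],[-1,-10,0,5,0],[-1,-15,0,8,0],[-1,-19,0,11,0],[-1,-19,0,11,0]]'
```

```text
time: 12.78
tool_pos: [0.4248, -0.1412, 0.3076]
tool_rot: [3.14, 0.001, 1.482]
contact_force: [-0.0, 0.8, 3.9]
opening: 0.0004
grip_force: 1.9
time: 13.2
tool_pos: [0.4226, -0.1596, 0.2956]
tool_rot: [-3.14, -0.001, 1.482]
contact_force: [0.4, 3.3, 1.5]
opening: 0.0002
grip_force: 1.7
```

```bash
python3 -m crank '[[-1,-4,0,3,0],[-1,-8,0,7,0],[-1,-12,0,11,0],[-1,-16,0,16,0],[-1,-16,0,16,0]]'; python3 -m crank '[[-1,-2,0,3,0],[-1,-4,0,6,0],[-1,-4,0,6,0]]'
python3 - <<'E'
from h import *
snap('side','d5.png',(310,180,450,300),5)
E
```

```text
time: 13.62
tool_pos: [0.4206, -0.1741, 0.2797]
tool_rot: [-3.138, -0.004, 1.483]
contact_force: [-2.9, 11.1, 9.1]
opening: 0.0006
grip_force: 5.8
time: 13.87
tool_pos: [0.4202, -0.1783, 0.2737]
tool_rot: [-3.138, -0.002, 1.483]
contact_force: [-4.0, 7.2, 6.0]
opening: 0.0006
grip_force: 3.8
```

View pics/d5.png

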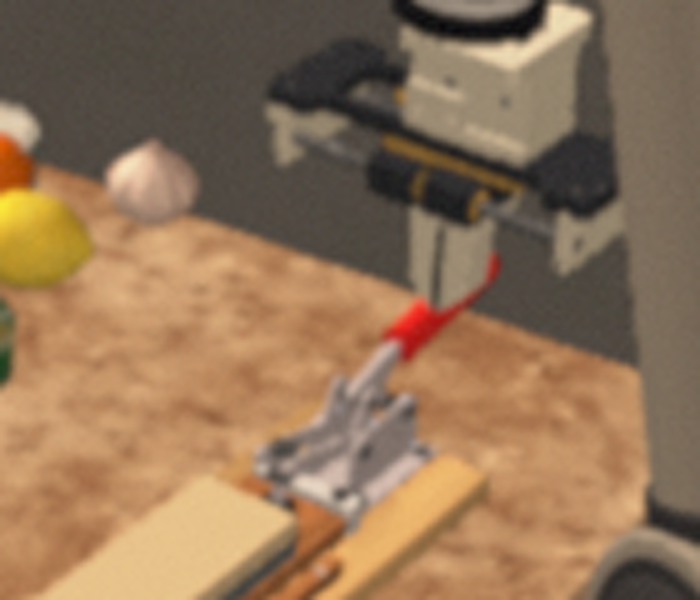

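The side view shows the handle swung about 60° with the fingertips on mid-grip (440,305), and the pad down by the tab. Continuing in small steps.

```bash
python3 -m crank '[[-1,-2,0,2,0],[-1,-4,0,5,0],[-1,-4,0,5,0]]' | grep -E 'pos|force'
```

```text
tool_pos: [0.4204, -0.1834, 0.2688]
contact_force: [0.4, 0.7, 0.5]
grip_force: 0.4
```

```bash
python3 -m crank '[[-1,-2,0,3,0],[-1,-3,0,6,0],[-1,-3,0,6,0]]' | grep -E 'pos|force'
```

```text
tool_pos: [0.4205, -0.1866, 0.2627]
contact_force: [0.4, 0.2, 0.4]
grip_force: 0.0
```

```bash
python3 - <<'E'
from h import *
snap('side','d6.png',(310,180,450,300),5)
E
```

```text
(no output)
```

View pics/d6.png

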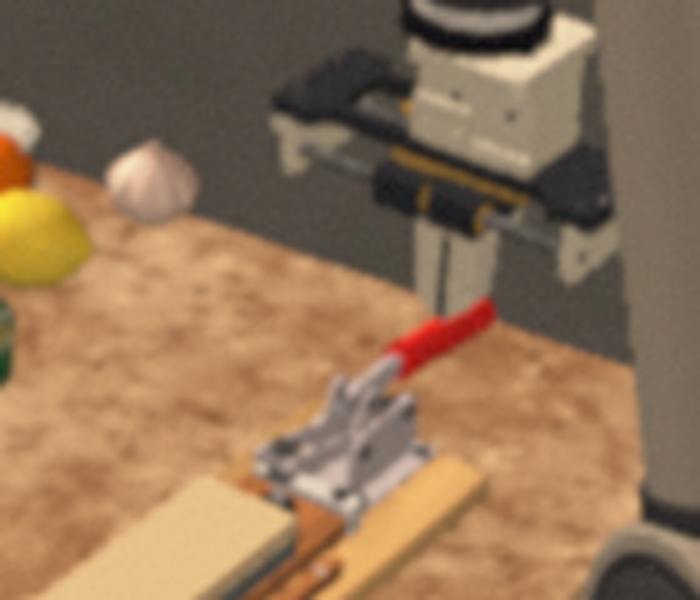

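The side view shows the handle lower, with its grip from (398,362) to (490,308). That used up my picture allowance (slightly exceeded), so from here I rely on numbers only: red-pixel measurements of the grip and the forces.

```bash
cat > hd.py <<'E'
from h import *
def handle(new=True):
    if new:
        c=vision.get_calibration('side'); p,d=vision.read_camera('side')
        np.savez('last_side.npz',p=p,d=d,K=c["camera_matrix"],dist=c["dist"],r=c["rvec"],t=c["tvec"])
    L=np.load('last_side.npz');p=L['p'][180:300,350:450].astype(int)
    R=cv2.Rodrigues(L['r'])[0];C=-R.T@L['t'].reshape(3)
    v,u=np.nonzero((p[...,0]>120)&(p[...,1]<60)&(p[...,2]<60)); q=np.c_[u+350,v+180].astype(float)
    mu=q.mean(0); ax=np.linalg.svd(q-mu,full_matrices=False)[2][0]; s=(q-mu)@ax
    e=np.array([mu+ax*s.min(),mu+ax*s.max()]); e=e[np.argsort(e[:,0])]
    n2=cv2.undistortPoints(e.reshape(-1,1,2),L['K'],L['dist']).reshape(-1,2)
    U=np.array([-.0861,-.9963,0]);n=np.array([.9963,-.0861,0]);m=np.array([.4486,.1637,0])
    P=[]
    for a in n2:
        d=R.T@np.array([a[0],a[1],1]); X=C+d*((m-C)@n)/(d@n); P.append(((X-m)@U-.16,X[2]))
    P=np.array(P)*1000; D=P[1]-P[0]
    print('px',e.round(1).tolist(),'root,end (bench x,z)mm',P.round(1).tolist(),'elev deg',np.degrees(np.arctan2(D[1],D[0])).round(1))
E
python3 -c "
from hd import *
handle(False)"
```

```text
px [[389.0, 252.1], [408.2, 241.4]] root,end (bench x,z)mm [[142.4, 76.8], [235.3, 63.5]] elev deg -8.1
```

```bash
python3 -m crank '[[-1,0,0,-20,0],[-1,0,0,-55,0],[-1,0,0,-95,0],[-1,20,0,-130,0],[-1,50,0,-150,0],[-1,80,0,-150,0],[-1,80,0,-150,0],[-1,80,0,-150,0]]'
python3 - <<'E'
from hd import *
handle()
# pad/tab + stone check against earlier side estimate, via depth at stone top and pad
p,d=vision.read_camera('wrist'); c=vision.get_calibration('wrist'); np.savez('last_wrist.npz',p=p,d=d,K=c["camera_matrix"],dist=c["dist"],r=c["rvec"],t=c["tvec"])
import numpy as np
uv=[(u,v) for v in range(5,320,3) for u in range(5,635,3)]
W=world('wrist',uv); ok=np.isfinite(W[:,2])
u=np.array([-.0861,-.9963]);n=np.array([.9963,-.0861]);m=np.array([.4557,.16])
bx=(W[:,:2]-m)@u-.16; by=(W[:,:2]-m)@n
s=ok&(abs(W[:,2]-.056)<.004)&(abs(by)<.05)&(bx<.04)
print('stone top: n',s.sum(),'x',bx[s].min(),bx[s].max(),'y',by[s].min(),by[s].max(),'z',np.median(W[s,2]))
E
```

```text
time: 15.13
tool_pos: [0.4274, -0.1055, 0.4136]
tool_rot: [3.14, 0.001, 1.486]
contact_force: [0.4, -0.1, 0.3]
opening: 0.0004
grip_force: 0.0
px [[389.7, 252.1], [407.8, 240.2]] root,end (bench x,z)mm [[146.1, 75.1], [232.2, 69.0]] elev deg -4.0
stone top: n 933 x -0.06717612638461268 0.0240216202123405 y -0.028939472677546745 0.02939039657300724 z 0.056479524153138505
```

```bash
python3 -c "
from hd import *
handle()
print(ticket.hand_in())"
```

```text
px [[389.1, 252.7], [407.7, 240.0]] root,end (bench x,z)mm [[143.5, 74.4], [231.7, 69.7]] elev deg -3.1
the job is handed in; nothing more can be done
None
```

The job is handed in: the whetstone lies in the rails with its tab pressed on the end stop (about 12–17 N for over half a second). The clamp handle went over centre and stayed down by itself, its end measuring about 69 mm against the stated 58–68 mm. I viewed 11 pictures, one over the limit of 10.

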